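Stand the empty plant pots on their saucers

TASK

Stand each of the four empty terracotta pots upright in the middle of the saucer of its own shape and size (big round, small round, big square, small square), flat on the saucer's floor inside the rim, and turn the square pots so that their sides run parallel to their saucers' sides. Set the pots down rather than dropping or tipping them, let go of them, and leave the potted cactus and the closed jar standing where they are.

Things in the scene. Friction and masses are not known exactly. Their poses are not given: they have to be found in the camera images.
- big_round_pot_mid (a point): Centre, half-way up, of the big round terracotta plant pot: empty, open at the top, 62 mm tall, upright. Around its top runs a thick collar with vertical sides, 20 mm high and 64 mm in diameter (its walls about 7 mm thick): grip it there across the outside. Below it the pot narrows to 52 mm in diameter at the foot. z is up; its turn about z does not matter.
- small_round_pot_mid (a point): Centre, half-way up, of the small round terracotta plant pot: empty, open at the top, 50 mm tall, upright. Around its top runs a thick collar with vertical sides, 20 mm high and 46 mm in diameter (its walls about 7 mm thick): grip it there across the outside. Below it the pot narrows to 36 mm in diameter at the foot. z is up; its turn about z does not matter.
- big_square_pot_mid (a point): Centre, half-way up, of the big square terracotta plant pot: empty, open at the top, 58 mm tall, upright. Around its top runs a thick collar with vertical sides, 20 mm high and 60 mm wide on each side (its walls about 9 mm thick): grip it there across the outside. Below it the pot narrows to 50 mm wide at the foot. z is up; x and y are square to its sides.
- small_square_pot_mid (a point): Centre, half-way up, of the small square terracotta plant pot: empty, open at the top, 48 mm tall, upright. Around its top runs a thick collar with vertical sides, 20 mm high and 44 mm wide on each side (its walls about 9 mm thick): grip it there across the outside. Below it the pot narrows to 36 mm wide at the foot. z is up; x and y are square to its sides.
- big_round_saucer: The big round terracotta saucer for the big round pot, fixed to the shelf: 86 mm in diameter outside, 76 mm inside its low rim; the rim is 10 mm high and the inner floor 4 mm above the shelf. Origin: centre of its underside, on the shelf (z = 0). z is up.
- small_round_saucer: The small round terracotta saucer for the small round pot, fixed to the shelf: 70 mm in diameter outside, 60 mm inside its low rim; the rim is 10 mm high and the inner floor 4 mm above the shelf. Origin: centre of its underside, on the shelf (z = 0). z is up.
- big_square_saucer: The big square terracotta saucer for the big square pot, fixed to the shelf: 80 mm wide on each side outside, 70 mm inside its low rim; the rim is 10 mm high and the inner floor 4 mm above the shelf. Origin: centre of its underside, on the shelf (z = 0). z is up; x and y are square to its sides.
- small_square_saucer: The small square terracotta saucer for the small square pot, fixed to the shelf: 66 mm wide on each side outside, 56 mm inside its low rim; the rim is 10 mm high and the inner floor 4 mm above the shelf. Origin: centre of its underside, on the shelf (z = 0). z is up; x and y are square to its sides.
- cactus_pot_mid (a point): Centre, half-way up the pot, of a round terracotta pot planted with a small green ball cactus; pot 56 mm tall and 56 mm in diameter at its collar, the cactus reaching 82 mm above the shelf. Not to be moved. z is up.
- jar_mid (a point): Centre, half-way up, of a closed round jar with a metal cap, 65 mm tall, 48 mm in diameter. Not to be moved. z is up.

How it is judged:
By the outcome, as a careful person would: the job done as asked, in the order asked, and still so for the second after the job is handed in, with the robot touching nothing.
It also fails if it takes over 102 s, if anything falls off the work surface, if the arm or the gripper's body presses on something with over 40 N, if the wrist force passes 120 N, or if a joint passes its speed limit or range.

ROBOT

A 6-joint arm with a two-finger parallel gripper is mounted at the origin on the work surface. World frame = base frame: x ahead of the robot, y to its left, z up, the work surface at z = 0. Lengths are in m, angles in degrees, forces in N, time in s.
With the tool pointing down it reaches from about 0.35 to 0.85 m from the base axis. Payload 8.1 kg.
Tool frame: the origin (TCP) lies at the very end of the fingers, on their centre line; the grasp point (between the pads) lies 19 mm behind it; z points along the fingers, y is the line along which they close (so a half turn about z gives the same grasp; the last joint's range is limited). The gripper opens to 85 mm and grips with 20 to 120 N. Pads are 22 mm wide; open, the fingers measure 114 mm over their backs; the gripper's body (76 mm by 85 mm) begins 54 mm behind the grasp point. The pads swing forward as they close: fully open they stand 13 mm farther back than shut.
Start: joints at [70.852, 7.471, 85.268, -0, 87.261, -4.893], TCP at [0.148, 0.582, 0.231] pointing down, gripper open.
Joint ranges: [-169.43, 169.43], [-51.17, 129.36], [1.28, 143.12], [-76.62, 256.62], [0, 156.53], [-152.29, 152.29]. Speed limits (degrees/s): [136.94, 136.94, 159.86, 180, 180, 180].

INTERFACE

Orientations are given as [roll, pitch, yaw] about the fixed x, y, z axes, in that order (R = Rz(yaw) Ry(pitch) Rx(roll)).
In Python, from station import * gives the robot as it stands.
- The arm moves only by the tool move_arm, never from a script. Its argument "motion" is one flat list of numbers, 6 for each row, row after row: the shift along the tool's x, y, z as a fraction of full scale, then the turn, a rotation vector about the tool's x, y, z as a fraction of full scale. In form: [x, y, z, ax, ay, az, x, y, z, ax, ay, az, ...]. A call has 1 to 12 rows; each row is the pose to reach, as a shift and turn from the pose commanded when the call began, along the tool's axes at that moment, turning the shorter way round; what a row does not reach only later rows make up. Full scale, the value 1, is 300 mm for a shift and 360 degrees for a turn. A row lasts 1/12 s, in which the tool goes at most 41.7 mm and 7.16 degrees, less where a joint would pass 70% of its speed; a pose out of reach is approached as far as the arm can. A call with a number of a shift or a turn outside -1 to 1 is refused whole. A call with a gripper value outside its range is refused whole. "gripper" is the opening, from -1 (shut) to 1 (fully open), so that 0 is half open, set as the call begins (left out, the last holds). The fingers move at their own pace and stop on an object; "newtons" is the grip in N (left out, the last holds). Time passes only in rows, so rows that repeat a pose let the fingers close. It gives the time, the measured TCP pose, the force, the opening and the grip force at its end, in the units of the state.
- get_obs(): the state, without advancing time (a new reading comes with each control period).
- camera(name): name is "scene" or "top" or "wrist"; returns the picture (400x640x3 uint8, red, green, blue); there is no depth.
- calibration(name): a dict with "camera_matrix" (3x3 intrinsics, pixels), "rvec" (rotation vector, rad) and "tvec" (3), from world to camera coordinates, as OpenCV has them; the wrist camera has in their place "hand_eye" (4x4, takes a point from camera to tool coordinates, whose origin is the TCP and whose axes are the flange's). Camera axes: x right, y down, z forward; pixel columns grow to the right and rows downward; lengths in m; the calibration is good to about 2 mm. A picture is of the moment at which its call begins: read the wrist's pose just before it. calibration takes no time and is no camera call.
- job_done(): hands the job in; it is judged then, once.
Trained networks look in the newest picture that a camera, given by its name, has taken for a name from the list of things; names that differ only in an ending like _2 or _b are one class to them, and where a whole thing is asked for, a point or a joint stands for the part that bears it (a point fixed in the world has none). Each returns a list of dicts, best first, with "conf" (0 to 1); they miss things now and then, are a little off and sometimes report something else, mostly with a low value. They report only what shows in the picture. A call takes as long as a camera call.
- search_frame(camera, label): "location" ([x, y, z] in m, in world coordinates, good to about 4 mm: the middle of the surface that is visible of it).
The state is a dict: "time": time; "joint_pos": joint angles; "joint_velocities": joint speeds; "effort": joint torques, N m; "ee_pos": TCP position; "orientation": TCP orientation; "force": force on the tool from outside, world axes, zero at the start; "torque": the same for the moment, N m; "gripper_width": finger opening in m; "gripper_force": force on a finger pad.
Only numpy, scipy, OpenCV 4.12 (cv2) and the standard library are available. Lean on these libraries where they do the work, as an engineer would, in place of code of your own. Each camera call takes 0.05 s, during which the arm holds its last target. There are 200 camera calls.

## Working session

There is one attempt and no reset: what is moved stays moved. The work goes in short steps, Python scripts to look and compute and a tool call to move; the robot and the scene stay as the last step left them, time stands still between calls to the robot, and variables do not carry over. Pictures are saved under pics/ and viewed, at most 14 in all, crops included, and the job is handed in when it is done.

Besides the shell and the picture viewer there is one more tool, called after "Emit:" as name(argument=value, ...), one argument or row to a line, values as JSON. move_arm: Moves the arm, as the interface text tells. Shift numbers are shares of 300 mm and turn numbers shares of 360 degrees, none past 1 either way. Its arguments: {"type":"object","properties":{"motion":{"type":"array","items":{"type":"number"}},"gripper":{"type":"number"},"newtons":{"type":"number"}},"required":["motion"]}

```bash
mkdir -p pics; ls; cat > h.py <<'E'
from station import *
import numpy as np, cv2
from scipy.spatial.transform import Rotation as R
def shot(c,f):
    im=camera(c); cv2.imwrite('pics/'+f,cv2.cvtColor(im,cv2.COLOR_RGB2BGR)); return im
L=['big_round_pot_mid','small_round_pot_mid','big_square_pot_mid','small_square_pot_mid','big_round_saucer','small_round_saucer','big_square_saucer','small_square_saucer','cactus_pot_mid','jar_mid']
E
python3 - <<'E'
from h import *
o=get_obs();print(o)
for c in ['top','scene']:
    shot(c,c+'0.png')
    for l in L:
        print(c,l,[(np.round(d['location'],3).tolist(),round(d['conf'],2)) for d in search_frame(c,l)[:3]])
for c in ['top','scene']:
    k=calibration(c);print(k)
print(calibration('wrist'),get_obs()['time'])
E
```

```text
pics
{'time': 0.0, 'joint_pos': array([ 7.08507987e+01,  7.51534017e+00,  8.53296650e+01,  9.44836502e-04,
        8.72618077e+01, -4.89124609e+00]), 'joint_velocities': array([ 0.02244629, -0.05565502,  0.02118049,  0.12387946, -0.05180234,
       -0.03294149]), 'effort': array([ 8.88748418e-04, -5.69385874e+01, -5.00559533e+01, -3.52047191e-04,
        1.41741772e-02, -5.58827651e-06]), 'ee_pos': array([0.14754462, 0.58100503, 0.23023832]), 'orientation': array([-1.79893657e+02, -1.00475916e-02,  1.65741989e+02]), 'force': array([-0.25853003,  0.77336859,  0.49376881]), 'torque': array([ 0.0535136 ,  0.00113625, -0.01318511]), 'gripper_force': 0.0, 'gripper_width': 0.08507857559632172}
top big_round_pot_mid [([0.464, 0.371, 0.038], 0.76)]
top small_round_pot_mid [([0.603, -0.148, 0.046], 0.75)]
top big_square_pot_mid [([0.465, -0.066, 0.059], 0.9)]
top small_square_pot_mid [([0.6, 0.302, 0.045], 0.66)]
top big_round_saucer [([0.464, -0.373, 0.002], 0.84)]
top small_round_saucer [([0.461, -0.223, 0.009], 0.7), ([0.458, 0.083, 0.054], 0.47), ([0.593, -0.012, 0.066], 0.22)]
top big_sq
[... 1303 characters left out ...]
5 ],
       [  0.        ,   0.        ,   1.        ]]), 'rvec': array([ 2.14764158,  1.57146646, -0.45387065]), 'tvec': array([-0.18015854, -0.39845409,  1.21316593])}
{'camera_matrix': array([[315.07589637,   0.        , 320.02489698],
       [  0.        , 315.07589637, 197.57321499],
       [  0.        ,   0.        ,   1.        ]]), 'hand_eye': array([[ 1.13796338e-03, -9.59154251e-01, -2.82881296e-01,
         7.29676950e-02],
       [ 9.99998999e-01,  8.53529851e-04,  1.12872592e-03,
         7.70482501e-04],
       [-8.41174638e-04, -2.82882297e-01,  9.59154262e-01,
        -1.43345899e-01],
       [ 0.00000000e+00,  0.00000000e+00,  0.00000000e+00,
         1.00000000e+00]])} 1.1
```

```bash
python3 -c "
import cv2
a=cv2.imread('pics/top0.png');cv2.imwrite('pics/top0b.png',cv2.resize(a[60:340,100:560],(800,487),interpolation=cv2.INTER_CUBIC))"
```

```text
(no output)
```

View pics/top0.png

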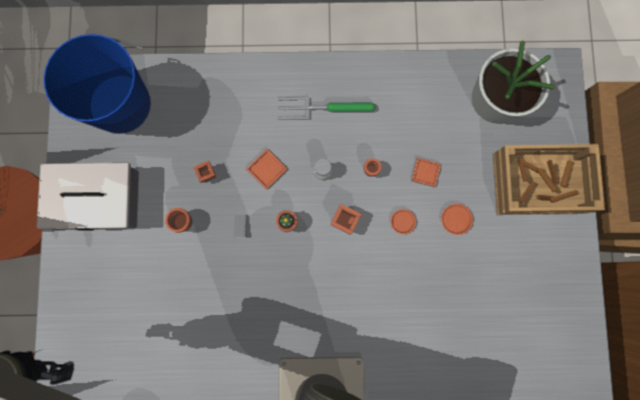

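View pics/scene0.png

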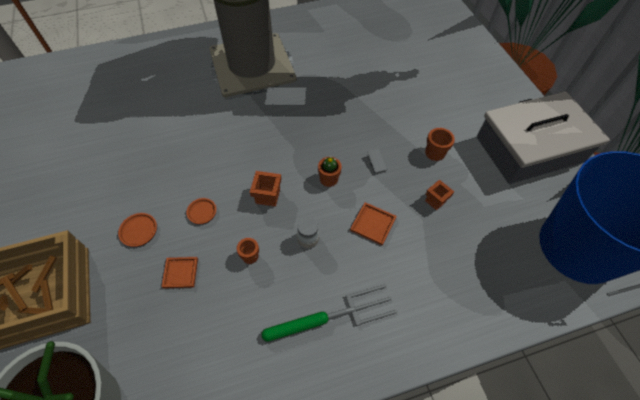

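```bash
cat >> h.py <<'E'
def go(x,y,z,yaw):
    o=get_obs(); r=R.from_euler('xyz',o['orientation'],degrees=True)
    s=r.inv().apply(np.array([x,y,z])-o['ee_pos'])/.3
    t=(r.inv()*R.from_euler('xyz',[180,0,yaw],degrees=True)).as_rotvec(degrees=True)/360
    print('go',np.round([*s,*t],4).tolist(),'rows',round(np.linalg.norm(s)*.3/.0417,1),round(np.linalg.norm(t)*360/7.16,1),'t',round(o['time'],2))
E
python3 -c "
from h import *
go(.5,.2,.28,180)"
```

```text
go [-1.4513, -0.9434, -0.1624, -0.0, -0.0, -0.0396] rows 12.5 2.0 t 1.1
```

Emit:
move_arm(
  motion=[-0.75, -0.47, -0.16, 0, 0, -0.0396, -0.75, -0.47, -0.16, 0, 0, -0.0396, -0.75, -0.47, -0.16, 0, 0, -0.0396, -0.75, -0.47, -0.16, 0, 0, -0.0396, -0.75, -0.47, -0.16, 0, 0, -0.0396, -0.75, -0.47, -0.16, 0, 0, -0.0396, -0.75, -0.47, -0.16, 0, 0, -0.0396],
)

```text
time: 1.68
ee_pos: [0.3336, 0.3868, 0.2806]
orientation: [180.0, 0.1, 179.9]
force: [-0.1, 0.5, 0.7]
gripper_width: 0.0857
gripper_force: 0.0
```

```bash
python3 -c "
from h import *
go(.5,.2,.28,180)"
```

```text
go [-0.5557, -0.6216, 0.003, 0.0, 0.0003, -0.0003] rows 6.0 0.0 t 1.68
```

Emit:
move_arm(
  motion=[-0.556, -0.622, 0, 0, 0, 0, -0.556, -0.622, 0, 0, 0, 0, -0.556, -0.622, 0, 0, 0, 0, -0.556, -0.622, 0, 0, 0, 0, -0.556, -0.622, 0, 0, 0, 0, -0.556, -0.622, 0, 0, 0, 0, -0.556, -0.622, 0, 0, 0, 0, -0.556, -0.622, 0, 0, 0, 0, -0.556, -0.622, 0, 0, 0, 0],
)

```text
time: 2.43
ee_pos: [0.4978, 0.2028, 0.2792]
orientation: [180.0, -0.0, 179.9]
force: [0.1, 0.1, -0.2]
gripper_width: 0.0852
gripper_force: 0.0
```

```bash
python3 -c "
from h import *
import json
o=get_obs();shot('wrist','wA.png')
json.dump([o['ee_pos'].tolist(),o['orientation'].tolist()],open('wA.json','w'))
for l in L: print(l,[(np.round(d['location'],3).tolist(),round(d['conf'],2)) for d in search_frame('wrist',l)[:2]])
print(o);go(.5,-.095,.28,180)"
```

```text
big_round_pot_mid [([0.469, 0.38, 0.045], 0.89)]
small_round_pot_mid [([0.602, -0.135, 0.039], 0.62)]
big_square_pot_mid [([0.462, -0.066, 0.05], 0.74)]
small_square_pot_mid [([0.598, 0.303, 0.046], 0.69)]
big_round_saucer []
small_round_saucer [([0.467, -0.203, 0.001], 0.98)]
big_square_saucer [([0.612, 0.145, 0.004], 0.76)]
small_square_saucer [([0.61, 0.141, 0.002], 0.16)]
cactus_pot_mid [([0.457, 0.092, 0.059], 0.57)]
jar_mid [([0.593, -0.001, 0.057], 0.98)]
{'time': 2.4333, 'joint_pos': array([ 1.66803259e+01, -3.10104444e+00,  9.11446896e+01,  2.56938771e-02,
        9.19806254e+01, -7.32584844e+01]), 'joint_velocities': array([ 1.87626028, -0.61705018,  0.55091068,  0.01879872,  0.06780558,
       -0.00194263]), 'effort': array([ -1.61792234, -47.28222013, -50.77052236,  -0.18206059,
        -0.06228548,  -0.07100975]), 'ee_pos': array([0.49780099, 0.20278091, 0.27918758]), 'orientation': array([ 1.79982401e+02, -3.06385418e-02,  1.79939698e+02]), 'force': array([ 0.08991964,  0.09477791, -0.17812804]), 'torque': array([ 0.01965208, -0.03766475, -0.03265425]), 'gripper_force': 0.0, 'gripper_width': 0.08519123561752621}
go [-0.0071, -0.9938, -0.0022, 0.0, 0.0, 0.0001] rows 7.2 0.0 t 2.98
```

View pics/wA.png

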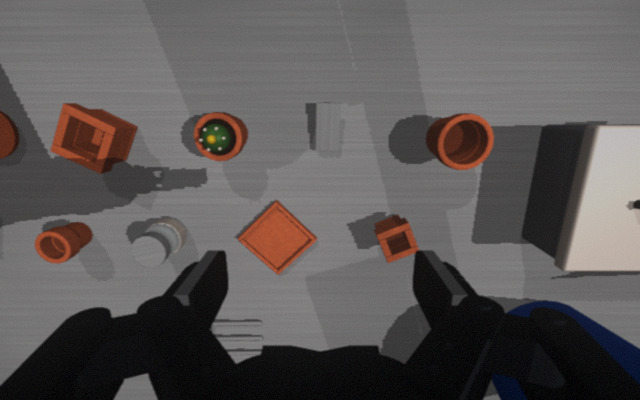

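Emit:
move_arm(
  motion=[0, -0.994, 0, 0, 0, 0, 0, -0.994, 0, 0, 0, 0, 0, -0.994, 0, 0, 0, 0, 0, -0.994, 0, 0, 0, 0, 0, -0.994, 0, 0, 0, 0, 0, -0.994, 0, 0, 0, 0, 0, -0.994, 0, 0, 0, 0, 0, -0.994, 0, 0, 0, 0, 0, -0.994, 0, 0, 0, 0, 0, -0.994, 0, 0, 0, 0, 0, -0.994, 0, 0, 0, 0],
)

```text
time: 3.9
ee_pos: [0.498, -0.094, 0.2793]
orientation: [180.0, 0.0, -179.9]
force: [0.3, 0.3, -0.0]
gripper_width: 0.0854
gripper_force: 0.0
```

```bash
python3 -c "
from h import *
import json
o=get_obs();shot('wrist','wB.png')
json.dump([o['ee_pos'].tolist(),o['orientation'].tolist()],open('wB.json','w'))
for l in L: print(l,[(np.round(d['location'],3).tolist(),round(d['conf'],2)) for d in search_frame('wrist',l)[:2]])
"
```

```text
big_round_pot_mid []
small_round_pot_mid [([0.608, -0.147, 0.041], 0.86)]
big_square_pot_mid [([0.465, -0.063, 0.057], 0.59)]
small_square_pot_mid [([0.597, 0.294, 0.038], 0.56)]
big_round_saucer [([0.463, -0.375, 0.004], 0.97)]
small_round_saucer [([0.459, -0.224, 0.001], 0.95), ([0.614, 0.144, 0.005], 0.59)]
big_square_saucer [([0.613, 0.144, 0.004], 0.87)]
small_square_saucer [([0.592, -0.295, 0.003], 0.91), ([0.465, -0.066, 0.055], 0.5)]
cactus_pot_mid [([0.457, 0.079, 0.056], 0.94)]
jar_mid [([0.59, -0.012, 0.062], 0.86)]
```

View pics/wB.png

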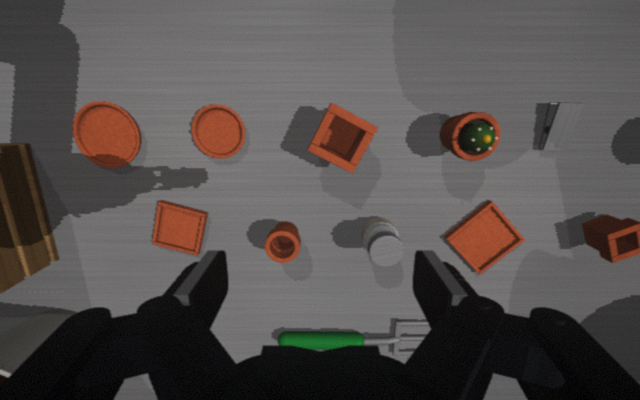

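```bash
cat > fit.py <<'E'
from h import *
import json
from scipy.optimize import least_squares
a=np.linspace(0,2*np.pi,48,endpoint=False)
def ring(kind,w,z):
    xy=np.c_[np.cos(a),np.sin(a)]*w/2 if kind=='r' else np.array([[1,1],[1,-1],[-1,-1],[-1,1]])*w/2
    return np.c_[xy,np.full(len(xy),z)]
def pot(k,w,f,h): return np.r_[ring(k,w,h),ring(k,w,h-.02),ring(k,f,0)]
def sau(k,w): return np.r_[ring(k,w,.01),ring(k,w,0)]
M=dict(brp=(pot('r',.064,.052,.062),.464,.371),srp=(pot('r',.046,.036,.05),.603,-.147),bsp=(pot('s',.06,.05,.058),.465,-.066),ssp=(pot('s',.044,.036,.048),.6,.298),
 brs=(sau('r',.086),.463,-.373),srs=(sau('r',.07),.459,-.225),bss=(sau('s',.08),.611,.142),sss=(sau('s',.066),.593,-.297))
def cam(v,pose=None):
    if pose is None:
        k=calibration(v); return k['camera_matrix'],cv2.Rodrigues(k['rvec'])[0],k['tvec']
    k=calibration('wrist'); T=np.eye(4); T[:3,:3]=R.from_euler('xyz',pose[1],degrees=True).as_matrix(); T[:3,3]=pose[0]
    T=np.linalg.inv(T@k['hand_eye']); return k['camera_matrix'],T[:3,:3],T[:3,3]
def proj(c,P):
    p=(c[1]@P.T).T+c[2]; p=p@c[0].T; return p[:,:2]/p[:,2:]
U=np.c_[np.cos(a),np.sin(a)]
def sup(p): return (p@U.T).max(0)
def mask(im):
    h=cv2.cvtColor(im,cv2.COLOR_BGR2HSV); return cv2.inRange(h,(0,110,45),(16,255,255))
def model(n,q):
    P=M[n][0]; c,s=np.cos(q[3]),np.sin(q[3]); return P@np.array([[c,s,0],[-s,c,0],[0,0,1]])+q[:3]
def blob(n,c,im,guess):
    m=model(n,guess); g=proj(c,m)
    cs,_=cv2.findContours(mask(im),cv2.RETR_EXTERNAL,cv2.CHAIN_APPROX_NONE)
    ctr=(g.max(0)+g.min(0))/2; ext=g.max(0)-g.min(0)
    for k in cs:
        k=k[:,0].astype(float); e=k.max(0)-k.min(0)
        if np.linalg.norm((k.max(0)+k.min(0))/2-ctr)<14 and np.all(abs(e-ext)<.35*ext+4) and k.min()>1 and k[:,0].max()<638: return k
def fit(n,views,fixz=False):
    best=None; _,x,y=M[n]
    for y0 in (np.radians([-30,-10,10,30]) if n[1]=='s' else [0]):
        q0=np.array([x,y,0,y0]); obs=[]
        for nm,c,im in views:
            k=blob(n,c,im,q0)
            if k is not None: obs.append((nm,c,sup(k+0)))
        if not obs: continue
        f=lambda q:np.concatenate([(sup(proj(c,model(n,[q[0],q[1],0 if fixz else q[2],q[3]])))-s-.5)/(1 if nm[0]=='w' else .7) for nm,c,s in obs]+[[0.001*(q[3]-y0)]])
        r=least_squares(f,q0,x_scale=[.01,.01,.01,.2],loss='soft_l1')
        if best is None or r.cost<best[0].cost: best=(r,[o[0] for o in obs],f)
    if best is None: return None
    r=best[0]; e=best[2](r.x); return r.x,best[1],np.sqrt(np.mean(e**2))
E
cat > run1.py <<'E'
from fit import *
V=[(v,cam(v),cv2.imread(f'pics/{v}0.png')) for v in ['top','scene']]+[(v,cam(v,json.load(open(v+'.json'))),cv2.imread(f'pics/{v}.png')) for v in ['wA','wB']]
for n in M:
    for vs,fz in [(V,0)]+[([v],1) for v in V]:
        r=fit(n,vs,fz)
        if r: print(n,r[1],np.round(r[0][:3]*1000,1),'yaw',round(np.degrees(r[0][3])%90,1) if n[1]=='s' else '','rms',round(r[2],2))
E
python3 run1.py
```

```text
brp ['top', 'scene', 'wA'] [466.3 370.3  -2.3] yaw  rms 1.05
brp ['top'] [466.3 369.1 -69.9] yaw  rms 1.57
brp ['scene'] [467.1 368.2 -37.1] yaw  rms 0.78
brp ['wA'] [466.2 369.6   0. ] yaw  rms 0.55
srp ['top', 'scene', 'wA', 'wB'] [ 602.5 -142.7   -1. ] yaw  rms 0.76
srp ['top'] [ 601.1 -143.1    0. ] yaw  rms 0.83
srp ['scene'] [ 603.  -142.7    0. ] yaw  rms 0.62
srp ['wA'] [ 602.3 -142.3    0. ] yaw  rms 0.81
srp ['wB'] [ 602.3 -142.     0. ] yaw  rms 0.56
bsp ['top', 'scene', 'wA', 'wB'] [462.9 -68.   -1.4] yaw 62.7 rms 1.03
bsp ['top'] [462.4 -68.7  -7.4] yaw 62.1 rms 1.22
bsp ['scene'] [463.6 -68.4  -1.7] yaw 62.9 rms 1.12
bsp ['wA'] [ 4.634e+02 -6.790e+01 -4.000e-01] yaw 62.8 rms 1.02
bsp ['wB'] [462.7 -67.5   0. ] yaw 62.8 rms 0.56
ssp ['top', 'scene', 'wA'] [597.4 305.1  -1.6] yaw 22.9 rms 1.41
ssp ['top'] [ 5.968e+02  3.044e+02 -3.000e-01] yaw 22.3 rms 1.85
ssp ['scene'] [597.2 304.3   0. ] yaw 22.7 rms 1.23
ssp ['wA'] [597.4 304.9   0. ] yaw 22.7 rms 0.98
brs ['top', 'scene', 'wB'] [ 463.3 -371.    -1.9] yaw  rms 1.09
brs ['top'] [ 462.6 -370.6   -0. ] yaw  rms 0.92
brs ['scene'] [ 463.1 -370.4 -594.5] yaw  rms 1.0
brs ['wB'] [ 464.  -370.6    0. ] yaw  rms 1.25
srs ['top', 'scene', 'wB'] [ 458.9 -225.5   -1.6] yaw  rms 0.96
srs ['top'] [ 458.3 -225.6   -0. ] yaw  rms 0.94
srs ['scene'] [ 458.3 -225.3   -0. ] yaw  rms 1.03
srs ['wB'] [ 459.2 -224.9    0. ] yaw  rms 0.77
bss ['top', 'scene', 'wA', 'wB'] [608.6 142.5  -0.7] yaw 44.2 rms 1.03
bss ['top'] [ 607.6  141.  -627.7] yaw 44.5 rms 1.12
bss ['scene'] [609.1 141.5 627.7] yaw 44.2 rms 0.96
bss ['wA'] [ 6.086e+02  1.423e+02 -1.000e-01] yaw 44.1 rms 0.75
bss ['wB'] [ 6.089e+02  1.436e+02 -6.000e-01] yaw 44.3 rms 0.74
sss ['top', 'scene', 'wB'] [ 594.  -293.6   -2.8] yaw 74.4 rms 0.97
sss ['top'] [ 5.923e+02 -2.931e+02 -3.000e-01] yaw 74.3 rms 1.23
sss ['scene'] [ 594.7 -293.    -7.2] yaw 73.6 rms 0.91
sss ['wB'] [ 593.7 -292.4    2.5] yaw 74.6 rms 0.75
```

Emit:
move_arm(
  motion=[0, 0.95, 0, 0, 0, 0, 0, 0.95, 0, 0, 0, 0, 0, 0.95, 0, 0, 0, 0, 0, 0.95, 0, 0, 0, 0, 0, 0.95, 0, 0, 0, 0, 0, 0.95, 0, 0, 0, 0, 0, 0.95, 0, 0, 0, 0],
)

```text
time: 5.03
ee_pos: [0.4974, 0.1924, 0.2794]
orientation: [180.0, 0.0, -180.0]
force: [0.0, 0.2, -0.6]
gripper_width: 0.0853
gripper_force: 0.0
```

```bash
python3 -c "
from h import *
go(.4663,.3697,.1,180)"
```

```text
go [0.1034, 0.5909, 0.5984, 0.0001, 0.0001, 0.0001] rows 6.1 0.0 t 5.03
```

Emit:
move_arm(
  motion=[0.104, 0.59, 0.45, 0, 0, 0, 0.104, 0.59, 0.45, 0, 0, 0, 0.104, 0.59, 0.45, 0, 0, 0, 0.104, 0.59, 0.45, 0, 0, 0, 0.104, 0.59, 0.45, 0, 0, 0, 0.104, 0.59, 0.6, 0, 0, 0, 0.104, 0.59, 0.6, 0, 0, 0, 0.104, 0.59, 0.6, 0, 0, 0, 0.104, 0.59, 0.6, 0, 0, 0, 0.104, 0.59, 0.6, 0, 0, 0],
)

```text
time: 5.87
ee_pos: [0.4679, 0.3669, 0.1012]
orientation: [179.9, 0.1, 180.0]
force: [0.5, 0.1, 1.0]
gripper_width: 0.0855
gripper_force: 0.0
```

```bash
python3 -c "
from h import *
go(.4663,.3697,.028,180);shot('wrist','b1.png')"
```

```text
go [0.0058, 0.0092, 0.2441, 0.0002, 0.0003, -0.0001] rows 1.8 0.0 t 5.87
```

View pics/b1.png

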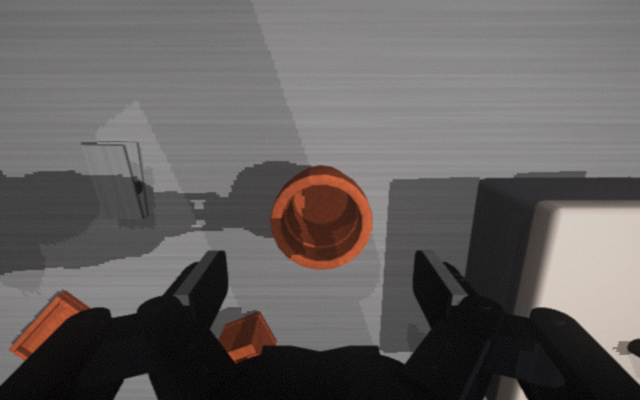

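Emit:
move_arm(
  motion=[0.004, 0.007, 0.08, 0, 0, 0, 0.004, 0.007, 0.16, 0, 0, 0, 0.004, 0.007, 0.22, 0, 0, 0, 0.004, 0.007, 0.244, 0, 0, 0, 0.004, 0.007, 0.244, 0, 0, 0, 0.004, 0.007, 0.244, 0, 0, 0],
)

```text
time: 6.42
ee_pos: [0.4666, 0.369, 0.0278]
orientation: [179.9, 0.1, 180.0]
force: [-0.2, 0.7, 1.1]
gripper_width: 0.0856
gripper_force: 0.0
```

Emit:
move_arm(
  motion=[0, 0, 0, 0, 0, 0, 0, 0, 0, 0, 0, 0, 0, 0, 0, 0, 0, 0, 0, 0, 0, 0, 0, 0, 0, 0, 0, 0, 0, 0, 0, 0, 0, 0, 0, 0, 0, 0, 0, 0, 0, 0, 0, 0, 0, 0, 0, 0],
  gripper=-0.2,
  newtons=40,
)

```text
time: 7.08
ee_pos: [0.4671, 0.3696, 0.0288]
orientation: [179.9, 0.2, 180.0]
force: [0.5, -2.5, 7.2]
gripper_width: 0.0634
gripper_force: 43.4
```

Emit:
move_arm(
  motion=[0, 0, -0.06, 0, 0, 0, 0, 0, -0.16, 0, 0, 0, 0, 0, -0.28, 0, 0, 0, 0, 0, -0.4, 0, 0, 0, 0, -0.05, -0.45, 0, 0, 0, 0, -0.17, -0.45, 0, 0, 0, 0, -0.3, -0.45, 0, 0, 0, 0, -0.44, -0.45, 0, 0, 0, 0, -0.58, -0.45, 0, 0, 0, 0, -0.72, -0.45, 0, 0, 0, 0, -0.86, -0.45, 0, 0, 0, 0, -0.98, -0.45, 0, 0, 0],
)

```text
time: 8.08
ee_pos: [0.4654, 0.0726, 0.1622]
orientation: [-180.0, 0.1, -180.0]
force: [0.6, -0.5, -0.6]
gripper_width: 0.0631
gripper_force: 44.8
```

Emit:
move_arm(
  motion=[0, -0.13, 0, 0, 0, 0, 0, -0.26, 0, 0, 0, 0, 0, -0.39, 0, 0, 0, 0, 0, -0.52, 0, 0, 0, 0, 0, -0.65, 0, 0, 0, 0, 0, -0.78, 0, 0, 0, 0, 0, -0.9, 0, 0, 0, 0, 0, -0.97, 0, 0, 0, 0, 0, -1, 0, 0, 0, 0],
)

```text
time: 8.83
ee_pos: [0.4654, -0.2286, 0.1622]
orientation: [-179.9, 0.1, 179.8]
force: [-0.4, -0.7, -1.1]
gripper_width: 0.0637
gripper_force: 44.8
```

```bash
python3 -c "
from h import *
go(.4642,-.3708,.06,180)"
```

```text
go [0.003, -0.4733, 0.3415, -0.0003, 0.0002, -0.0005] rows 4.2 0.0 t 8.83
```

Emit:
move_arm(
  motion=[0.003, -0.14, 0, 0, 0, 0, 0.003, -0.28, 0, 0, 0, 0, 0.003, -0.4, 0, 0, 0, 0, 0.003, -0.473, 0.04, 0, 0, 0, 0.003, -0.473, 0.16, 0, 0, 0, 0.003, -0.473, 0.26, 0, 0, 0, 0.003, -0.473, 0.34, 0, 0, 0, 0.003, -0.473, 0.34, 0, 0, 0, 0.003, -0.473, 0.34, 0, 0, 0, 0.003, -0.473, 0.34, 0, 0, 0],
)

```text
time: 9.67
ee_pos: [0.4658, -0.3675, 0.0613]
orientation: [-179.9, 0.1, -180.0]
force: [0.5, -0.5, -0.6]
gripper_width: 0.0634
gripper_force: 45.1
```

```bash
python3 -c "
from h import *
o=get_obs();im=shot('wrist','b2.png')
import json
json.dump([o['ee_pos'].tolist(),o['orientation'].tolist()],open('b2.json','w'))
go(.4642,-.3708,.0335,180)"
```

```text
go [0.0071, -0.0091, 0.095, -0.0004, 0.0005, 0.0001] rows 0.7 0.0 t 9.72
```

View pics/b2.png

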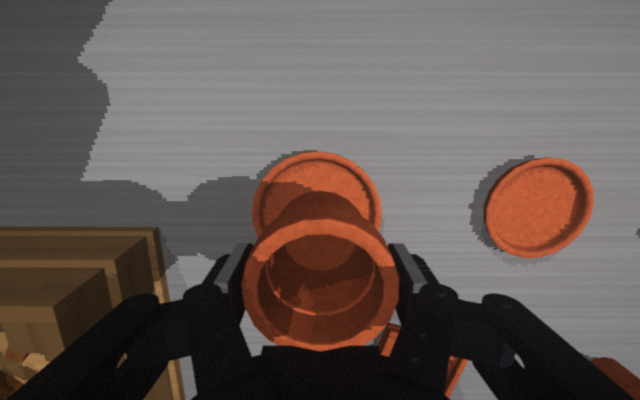

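Emit:
move_arm(
  motion=[0.006, -0.009, 0.03, 0, 0, 0, 0.006, -0.009, 0.06, 0, 0, 0, 0.006, -0.009, 0.08, 0, 0, 0, 0.006, -0.009, 0.088, 0, 0, 0, 0.006, -0.009, 0.091, 0, 0, 0, 0.006, -0.009, 0.093, 0, 0, 0, 0.006, -0.009, 0.093, 0, 0, 0, 0.006, -0.009, 0.093, 0, 0, 0],
)

```text
time: 10.38
ee_pos: [0.4627, -0.3698, 0.0329]
orientation: [180.0, -0.0, -180.0]
force: [-7.9, 6.5, 17.1]
gripper_width: 0.0635
gripper_force: 46.6
```

Emit:
move_arm(
  motion=[0, 0, -0.002, 0, 0, 0, 0, 0, -0.002, 0, 0, 0, 0, 0, -0.002, 0, 0, 0, 0, 0, -0.002, 0, 0, 0],
  gripper=0.75,
)

```text
time: 10.72
ee_pos: [0.4627, -0.3698, 0.0315]
orientation: [180.0, -0.0, 180.0]
force: [-1.0, -0.3, 0.4]
gripper_width: 0.0746
gripper_force: 0.0
```

Emit:
move_arm(
  motion=[0, 0, -0.05, 0, 0, 0, 0, 0, -0.14, 0, 0, 0, 0, 0, -0.26, 0, 0, 0, 0, 0, -0.39, 0, 0, 0, 0, 0, -0.45, 0, 0, 0, 0, 0, -0.45, 0, 0, 0],
)

```text
time: 11.22
ee_pos: [0.4654, -0.3722, 0.1734]
orientation: [-179.6, 0.4, -180.0]
force: [0.3, 0.0, 1.0]
gripper_width: 0.0745
gripper_force: 0.0
```

```bash
python3 -c "
from h import *
go(.6023,-.1422,.1,135)"
```

```text
go [-0.4546, 0.7684, 0.2427, -0.0006, 0.0015, 0.125] rows 6.7 6.3 t 11.22
```

Emit:
move_arm(
  motion=[-0.07, 0.12, 0, 0, 0, 0, -0.14, 0.24, 0, 0, 0, 0, -0.21, 0.36, 0, 0, 0, 0, -0.28, 0.48, 0, 0, 0, 0, -0.35, 0.6, 0, 0, 0, 0, -0.42, 0.72, 0.04, 0, 0, 0, -0.453, 0.766, 0.12, 0, 0, 0, -0.453, 0.766, 0.22, 0, 0, 0, -0.453, 0.766, 0.243, 0, 0, 0, -0.453, 0.766, 0.243, 0, 0, 0, -0.453, 0.766, 0.243, 0, 0, 0],
)

```text
time: 12.13
ee_pos: [0.5979, -0.1405, 0.0935]
orientation: [180.0, -0.1, 180.0]
force: [1.1, 0.4, 0.2]
gripper_width: 0.0746
gripper_force: 0.0
```

```bash
cat > near.py <<'E'
import sys,os
from fit import *
f,ns=sys.argv[1],sys.argv[2].split(',')
o=get_obs();im=shot('wrist',f+'.png')[:,:,::-1].copy()
c=cam('w',(o['ee_pos'],o['orientation']))
for a in sys.argv[3:]:
    n,x,y=a.split('=')[0],*a.split('=')[1].split(','); M[n]=(M[n][0],float(x),float(y))
for n in ns:
    r=fit(n,[('w',c,im)])
    if r: print(n,np.round(r[0][:3]*1000,1),'yaw',round(np.degrees(r[0][3])%90,1),'rms',round(r[2],2))
    r=fit(n,[('w',c,im)],True)
    if r: print(n,'z fixed',np.round(r[0][:2]*1000,1),'yaw',round(np.degrees(r[0][3])%90,1),'rms',round(r[2],2))
E
python3 near.py b3 srp,srs; python3 -c "
from h import *
go(.6023,-.1422,.017,180)"
```

```text
srp [ 603.6 -142.1   -4.5] yaw 0.2 rms 0.28
srp z fixed [ 601.8 -142.1] yaw 3.7 rms 0.85
go [-0.011, -0.0037, 0.2601, -0.0001, 0.0001, -0.0002] rows 1.9 0.0 t 12.18
```

Emit:
move_arm(
  motion=[-0.012, -0.004, 0.08, 0, 0, 0, -0.012, -0.004, 0.16, 0, 0, 0, -0.012, -0.004, 0.22, 0, 0, 0, -0.012, -0.004, 0.255, 0, 0, 0, -0.012, -0.004, 0.255, 0, 0, 0, -0.012, -0.004, 0.255, 0, 0, 0],
)

```text
time: 12.68
ee_pos: [0.6028, -0.142, 0.0186]
orientation: [-180.0, 0.1, 180.0]
force: [0.5, -0.1, 0.4]
gripper_width: 0.0749
gripper_force: 0.0
```

Emit:
move_arm(
  motion=[0, 0, 0, 0, 0, 0, 0, 0, 0, 0, 0, 0, 0, 0, 0, 0, 0, 0, 0, 0, 0, 0, 0, 0, 0, 0, 0, 0, 0, 0, 0, 0, 0, 0, 0, 0, 0, 0, 0, 0, 0, 0, 0, 0, 0, 0, 0, 0],
  gripper=-0.4,
  newtons=40,
)

```text
time: 13.35
ee_pos: [0.604, -0.1418, 0.0197]
orientation: [-179.9, 0.2, -180.0]
force: [-1.0, 0.5, 6.5]
gripper_width: 0.0443
gripper_force: 41.3
```

Emit:
move_arm(
  motion=[0, 0, -0.06, 0, 0, 0, 0, 0, -0.14, 0, 0, 0, 0, 0, -0.23, 0, 0, 0, 0, 0, -0.28, 0, 0, 0, 0, 0, -0.28, 0, 0, 0],
)

```text
time: 13.77
ee_pos: [0.6056, -0.1422, 0.1073]
orientation: [-179.8, 0.5, -180.0]
force: [0.3, -0.2, -0.3]
gripper_width: 0.0443
gripper_force: 41.1
```

```bash
python3 -c "
from h import *
go(.4602,-.2252,.05,180)"
```

```text
go [0.4862, -0.2761, 0.1876, -0.0004, 0.0013, 0.0] rows 4.2 0.1 t 13.77
```

Emit:
move_arm(
  motion=[0.11, -0.06, 0, 0, 0, 0, 0.22, -0.12, 0, 0, 0, 0, 0.33, -0.19, 0, 0, 0, 0, 0.43, -0.25, 0, 0, 0, 0, 0.478, -0.276, 0, 0, 0, 0, 0.478, -0.276, 0.08, 0, 0, 0, 0.478, -0.276, 0.15, 0, 0, 0, 0.478, -0.276, 0.175, 0, 0, 0, 0.478, -0.276, 0.175, 0, 0, 0, 0.478, -0.276, 0.175, 0, 0, 0, 0.478, -0.276, 0.175, 0, 0, 0, 0.478, -0.276, 0.175, 0, 0, 0],
)

```text
time: 14.77
ee_pos: [0.46, -0.2244, 0.0503]
orientation: [-179.9, 0.1, -180.0]
force: [-0.6, -0.2, -0.8]
gripper_width: 0.0441
gripper_force: 41.1
```

```bash
python3 -c "
from h import *
go(.4602,-.2252,.0235,180)"
```

```text
go [-0.0004, -0.0025, 0.0892, -0.0002, 0.0003, 0.0001] rows 0.6 0.0 t 14.77
```

Emit:
move_arm(
  motion=[0, -0.0025, 0.03, 0, 0, 0, 0, -0.0025, 0.06, 0, 0, 0, 0, -0.0025, 0.078, 0, 0, 0, 0, -0.0025, 0.085, 0, 0, 0, 0, -0.0025, 0.087, 0, 0, 0, 0, -0.0025, 0.089, 0, 0, 0, 0, -0.0025, 0.089, 0, 0, 0, 0, -0.0025, 0.089, 0, 0, 0],
)

```text
time: 15.43
ee_pos: [0.459, -0.2244, 0.0236]
orientation: [179.9, -0.0, -180.0]
force: [-8.2, 7.8, 22.0]
gripper_width: 0.0445
gripper_force: 43.0
```

Emit:
move_arm(
  motion=[0, 0, -0.003, 0, 0, 0, 0, 0, -0.003, 0, 0, 0, 0, 0, -0.003, 0, 0, 0, 0, 0, -0.003, 0, 0, 0],
  gripper=0.5,
)

```text
time: 15.77
ee_pos: [0.4586, -0.2246, 0.0225]
orientation: [180.0, -0.0, -180.0]
force: [0.0, -0.6, -0.1]
gripper_width: 0.0646
gripper_force: 0.0
```

Emit:
move_arm(
  motion=[0, 0, -0.05, 0, 0, 0, 0, 0, -0.14, 0, 0, 0, 0, 0, -0.26, 0, 0, 0, 0, 0, -0.39, 0, 0, 0, 0, 0, -0.45, 0, 0, 0, 0, 0, -0.45, 0, 0, 0, 0, 0, -0.45, 0, 0, 0],
)

```text
time: 16.35
ee_pos: [0.4597, -0.2253, 0.1593]
orientation: [-179.9, 0.1, 180.0]
force: [-0.1, -0.6, -1.4]
gripper_width: 0.064
gripper_force: 0.0
```

```bash
sed -i 's/^    r=fit(n,\[(.w.,c,im)\])$/    Z=M[n][0]/' near.py; sed -i "s/^    if r: print(n,np.round(r\[0\]\[:3.*$//" near.py; python3 -c "
from h import *
go(.463,-.0678,.1,152.7)"; python3 near.py b4 srp,brp,bsp,srs,brs srp=.459,-.225 brp=.463,-.371; python3 -c "
import cv2;cv2.imwrite('pics/b4s.png',cv2.resize(cv2.imread('pics/b4.png'),(480,300)))"
```

```text
go [-0.0104, 0.5253, 0.1968, -0.0001, 0.0004, 0.0758] rows 4.0 3.8 t 16.35
srp z fixed [ 446.2 -223.8] yaw 22.6 rms 8.28
brp z fixed [ 461.5 -368.4] yaw 51.1 rms 9.26
bsp z fixed [463.  -66.8] yaw 62.8 rms 1.08
srs z fixed [ 460.  -223.7] yaw 81.2 rms 0.64
brs z fixed [ 466.3 -375.6] yaw 73.9 rms 11.74
```

View pics/b4s.png

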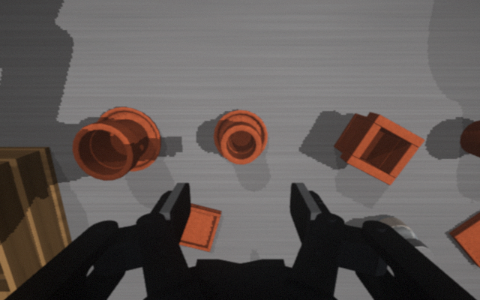

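Emit:
move_arm(
  motion=[-0.01, 0.12, 0, 0, 0, 0.02, -0.01, 0.25, 0, 0, 0, 0.04, -0.01, 0.38, 0, 0, 0, 0.06, -0.01, 0.49, 0, 0, 0, 0.0758, -0.01, 0.525, 0, 0, 0, 0.0758, -0.01, 0.525, 0.09, 0, 0, 0.0758, -0.01, 0.525, 0.19, 0, 0, 0.0758, -0.01, 0.525, 0.19, 0, 0, 0.0758, -0.01, 0.525, 0.19, 0, 0, 0.0758, -0.01, 0.525, 0.19, 0, 0, 0.0758],
  gripper=1,
)

```text
time: 17.23
ee_pos: [0.4614, -0.0674, 0.101]
orientation: [-180.0, -0.1, 152.7]
force: [0.2, -0.4, 0.2]
gripper_width: 0.0854
gripper_force: 0.0
```

```bash
python3 near.py b5 bsp; python3 -c "
from h import *
go(.463,-.0676,.023,152.7)"
```

```text
bsp z fixed [463.  -67.8] yaw 62.7 rms 0.96
go [-0.0017, 0.0011, 0.2634, 0.0, 0.0001, -0.0] rows 1.9 0.0 t 17.28
```

Emit:
move_arm(
  motion=[-0.002, 0, 0.08, 0, 0, 0, -0.002, 0, 0.16, 0, 0, 0, -0.002, 0, 0.23, 0, 0, 0, -0.002, 0, 0.257, 0, 0, 0, -0.002, 0, 0.257, 0, 0, 0, -0.002, 0, 0.257, 0, 0, 0],
)

```text
time: 17.78
ee_pos: [0.4632, -0.0679, 0.0252]
orientation: [180.0, 0.1, 152.7]
force: [0.6, 0.0, 0.8]
gripper_width: 0.0851
gripper_force: 0.0
```

Emit:
move_arm(
  motion=[0, 0, 0, 0, 0, 0, 0, 0, 0, 0, 0, 0, 0, 0, 0, 0, 0, 0, 0, 0, 0, 0, 0, 0, 0, 0, 0, 0, 0, 0, 0, 0, 0, 0, 0, 0, 0, 0, 0, 0, 0, 0, 0, 0, 0, 0, 0, 0],
  gripper=-0.2,
  newtons=45,
)

```text
time: 18.45
ee_pos: [0.4641, -0.068, 0.026]
orientation: [180.0, 0.2, 152.7]
force: [-0.4, -1.2, 6.1]
gripper_width: 0.0595
gripper_force: 49.8
```

Emit:
move_arm(
  motion=[0, 0, -0.06, 0, 0, 0, 0, 0, -0.15, 0, 0, 0, 0, 0, -0.27, 0, 0, 0, 0, 0, -0.39, 0, 0, 0, 0, 0, -0.45, 0, 0, 0, 0, 0, -0.45, 0, 0, 0, 0, 0, -0.45, 0, 0, 0],
)

```text
time: 19.03
ee_pos: [0.4636, -0.0678, 0.1609]
orientation: [179.9, 0.2, 152.7]
force: [-1.3, 0.7, -1.0]
gripper_width: 0.0594
gripper_force: 49.0
```

```bash
python3 -c "
from h import *
go(.6087,.1425,.055,134.2)"
```

```text
go [-0.1069, 0.8445, 0.3542, 0.0002, 0.0006, 0.0514] rows 6.6 2.6 t 19.03
```

Emit:
move_arm(
  motion=[-0.015, 0.13, 0, 0, 0, 0.01, -0.03, 0.26, 0, 0, 0, 0.02, -0.045, 0.39, 0, 0, 0, 0.03, -0.06, 0.52, 0, 0, 0, 0.04, -0.08, 0.65, 0, 0, 0, 0.05, -0.1, 0.77, 0, 0, 0, 0.0514, -0.109, 0.844, 0, 0, 0, 0.0514, -0.109, 0.844, 0.1, 0, 0, 0.0514, -0.109, 0.844, 0.22, 0, 0, 0.0514, -0.109, 0.844, 0.32, 0, 0, 0.0514, -0.109, 0.844, 0.353, 0, 0, 0.0514, -0.109, 0.844, 0.353, 0, 0, 0.0514],
)

```text
time: 20.03
ee_pos: [0.603, 0.1418, 0.0472]
orientation: [-179.5, -0.3, 134.2]
force: [-1.3, -0.1, -1.7]
gripper_width: 0.0593
gripper_force: 49.2
```

```bash
python3 near.py b6 bss; python3 -c "
from h import *
go(.6092,.1420,.0300,134.2)"
```

```text
go [-0.0095, 0.0093, 0.0686, -0.0007, -0.0005, 0.0] rows 0.5 0.0 t 20.08
```

View pics/b6.png

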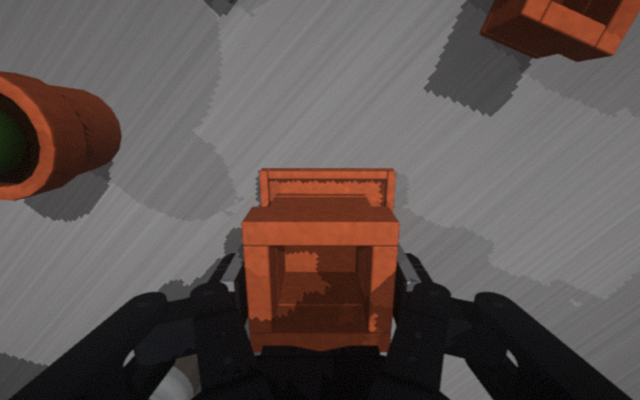

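Emit:
move_arm(
  motion=[0, 0, 0, 0, 0, 0, 0, 0, 0, 0, 0, 0, 0, 0, 0, 0, 0, 0, 0, 0, 0, 0, 0, 0],
)

```text
time: 20.42
ee_pos: [0.609, 0.1426, 0.0552]
orientation: [179.8, 0.1, 134.2]
force: [0.2, -0.2, -1.0]
gripper_width: 0.0593
gripper_force: 49.2
```

```bash
python3 -c "
from h import *
go(.6092,.1420,.0300,134.2)"
```

```text
go [-0.0019, -0.0011, 0.0841, 0.0004, 0.0003, 0.0] rows 0.6 0.0 t 20.42
```

Emit:
move_arm(
  motion=[-0.002, -0.001, 0.03, 0, 0, 0, -0.002, -0.001, 0.055, 0, 0, 0, -0.002, -0.001, 0.072, 0, 0, 0, -0.002, -0.001, 0.079, 0, 0, 0, -0.002, -0.001, 0.082, 0, 0, 0, -0.002, -0.001, 0.084, 0, 0, 0, -0.002, -0.001, 0.084, 0, 0, 0, -0.002, -0.001, 0.084, 0, 0, 0],
)

```text
time: 21.08
ee_pos: [0.6072, 0.1417, 0.0298]
orientation: [-179.9, -0.0, 134.2]
force: [-14.9, -3.2, 22.4]
gripper_width: 0.0592
gripper_force: 52.5
```

Emit:
move_arm(
  motion=[0, 0, -0.003, 0, 0, 0, 0, 0, -0.003, 0, 0, 0, 0, 0, -0.003, 0, 0, 0],
)

```text
time: 21.33
ee_pos: [0.6076, 0.1418, 0.0298]
orientation: [-180.0, -0.0, 134.2]
force: [-6.8, -1.0, 12.9]
gripper_width: 0.0593
gripper_force: 51.5
```

Emit:
move_arm(
  motion=[0, 0, 0, 0, 0, 0, 0, 0, 0, 0, 0, 0, 0, 0, 0, 0, 0, 0, 0, 0, 0, 0, 0, 0],
  gripper=0.75,
)

```text
time: 21.67
ee_pos: [0.6074, 0.1418, 0.0282]
orientation: [-180.0, -0.0, 134.2]
force: [0.6, 0.4, 0.3]
gripper_width: 0.0749
gripper_force: 0.0
```

Emit:
move_arm(
  motion=[0, 0, -0.05, 0, 0, 0, 0, 0, -0.14, 0, 0, 0, 0, 0, -0.26, 0, 0, 0, 0, 0, -0.39, 0, 0, 0, 0, 0, -0.45, 0, 0, 0, 0, 0, -0.45, 0, 0, 0, 0, 0, -0.45, 0, 0, 0],
)

```text
time: 22.25
ee_pos: [0.6089, 0.142, 0.1655]
orientation: [179.8, 0.1, 134.2]
force: [0.2, -0.1, -1.0]
gripper_width: 0.0746
gripper_force: 0.0
```

```bash
python3 -c "
from h import *
go(.5974,.305,.1,112.8)"
```

```text
go [0.4166, 0.3507, 0.2186, 0.0005, 0.0002, 0.0595] rows 4.2 3.0 t 22.25
```

Emit:
move_arm(
  motion=[0.1, 0.08, 0, 0, 0, 0.015, 0.2, 0.17, 0, 0, 0, 0.03, 0.3, 0.25, 0, 0, 0, 0.045, 0.39, 0.33, 0, 0, 0, 0.0595, 0.416, 0.35, 0.04, 0, 0, 0.0595, 0.416, 0.35, 0.12, 0, 0, 0.0595, 0.416, 0.35, 0.21, 0, 0, 0.0595, 0.416, 0.35, 0.215, 0, 0, 0.0595, 0.416, 0.35, 0.215, 0, 0, 0.0595, 0.416, 0.35, 0.215, 0, 0, 0.0595],
)

```text
time: 23.08
ee_pos: [0.5957, 0.3039, 0.0989]
orientation: [-179.9, 0.0, 112.8]
force: [-0.1, 0.2, 0.3]
gripper_width: 0.0747
gripper_force: 0.0
```

```bash
python3 near.py b7 ssp,bsp bsp=.6087,.1425; python3 -c "
from h import *
go(.5974,.305,.017,112.8)"
```

```text
ssp z fixed [596.7 304.1] yaw 23.3 rms 0.88
go [0.0013, 0.0028, 0.2779, 0.0002, 0.0, -0.0001] rows 2.0 0.0 t 23.13
```

View pics/b7.png

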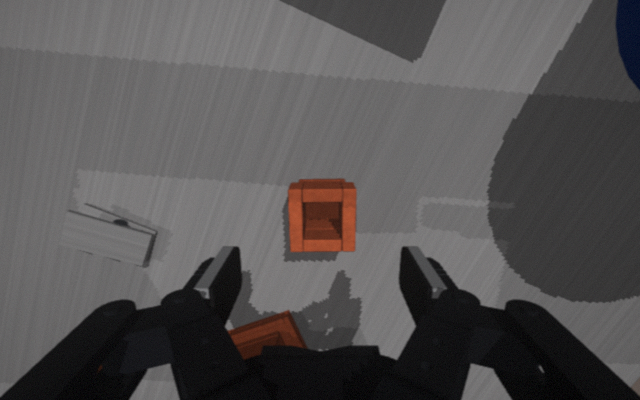

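Emit:
move_arm(
  motion=[0, 0, 0.08, 0, 0, 0, 0, 0, 0.16, 0, 0, 0, 0, 0, 0.23, 0, 0, 0, 0, 0, 0.272, 0, 0, 0, 0, 0, 0.272, 0, 0, 0, 0, 0, 0.272, 0, 0, 0],
)

```text
time: 23.63
ee_pos: [0.5964, 0.3044, 0.0185]
orientation: [180.0, -0.0, 112.8]
force: [-0.7, -0.5, 0.2]
gripper_width: 0.0748
gripper_force: 0.0
```

Emit:
move_arm(
  motion=[0, 0, 0, 0, 0, 0, 0, 0, 0, 0, 0, 0, 0, 0, 0, 0, 0, 0, 0, 0, 0, 0, 0, 0, 0, 0, 0, 0, 0, 0, 0, 0, 0, 0, 0, 0, 0, 0, 0, 0, 0, 0, 0, 0, 0, 0, 0, 0],
  gripper=-0.4,
  newtons=45,
)

```text
time: 24.3
ee_pos: [0.5977, 0.3052, 0.0202]
orientation: [179.8, 0.0, 112.8]
force: [-0.0, -0.3, 6.8]
gripper_width: 0.0432
gripper_force: 47.0
```

Emit:
move_arm(
  motion=[0, 0, -0.06, 0, 0, 0, 0, 0, -0.15, 0, 0, 0, 0, 0, -0.27, 0, 0, 0, 0, 0, -0.39, 0, 0, 0, 0, 0, -0.45, 0, 0, 0, 0, 0, -0.45, 0, 0, 0, 0, 0, -0.45, 0, 0, 0],
)

```text
time: 24.88
ee_pos: [0.5973, 0.3051, 0.1554]
orientation: [179.7, -0.0, 112.8]
force: [0.0, 0.3, -1.5]
gripper_width: 0.0432
gripper_force: 46.2
```

```bash
python3 -c "
from h import *
go(.57,.05,.16,95)"
```

```text
go [-0.7487, -0.4132, -0.0174, 0.0007, -0.0001, 0.0494] rows 6.2 2.5 t 24.88
```

Emit:
move_arm(
  motion=[-0.12, -0.06, 0, 0, 0, 0.008, -0.24, -0.13, 0, 0, 0, 0.016, -0.36, -0.2, 0, 0, 0, 0.024, -0.48, -0.265, 0, 0, 0, 0.032, -0.6, -0.33, 0, 0, 0, 0.04, -0.72, -0.4, 0, 0, 0, 0.048, -0.749, -0.413, 0, 0, 0, 0.0494, -0.749, -0.413, 0, 0, 0, 0.0494],
)

```text
time: 25.55
ee_pos: [0.5674, 0.0462, 0.1508]
orientation: [-179.8, 0.0, 94.7]
force: [-0.4, 1.4, -0.3]
gripper_width: 0.0437
gripper_force: 46.3
```

```bash
python3 -c "
from h import *
go(.59,-.225,.156,74.4)"
```

```text
go [-0.9071, 0.0002, -0.017, -0.0005, 0.0002, 0.0565] rows 6.5 2.8 t 25.55
```

Emit:
move_arm(
  motion=[-0.13, 0, 0, 0, 0, 0.01, -0.26, 0, 0, 0, 0, 0.02, -0.39, 0, 0, 0, 0, 0.03, -0.52, 0, 0, 0, 0, 0.04, -0.65, 0, 0, 0, 0, 0.05, -0.78, 0, 0, 0, 0, 0.0565, -0.88, 0, 0, 0, 0, 0.0565, -0.907, 0, 0, 0, 0, 0.0565, -0.907, 0, 0, 0, 0, 0.0565, -0.907, 0, 0, 0, 0, 0.0565],
)

```text
time: 26.38
ee_pos: [0.5924, -0.2202, 0.1513]
orientation: [-179.9, -0.1, 74.7]
force: [-0.1, 1.1, 0.4]
gripper_width: 0.0433
gripper_force: 46.3
```

```bash
python3 near.py b8 sss; python3 -c "
from h import *
go(.5938,-.293,.05,74.4)"; python3 -c "
import cv2;cv2.imwrite('pics/b8s.png',cv2.resize(cv2.imread('pics/b8.png'),(480,300)))"
```

```text
go [-0.2352, 0.0691, 0.3382, -0.0003, -0.0002, 0.001] rows 3.0 0.1 t 26.43
```

View pics/b8s.png

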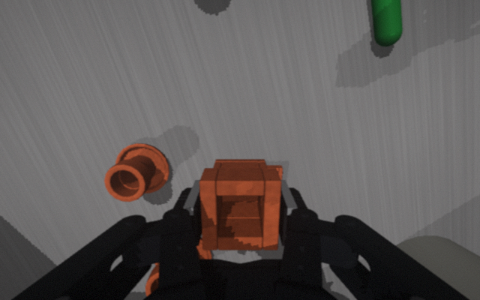

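Emit:
move_arm(
  motion=[-0.12, 0.035, 0, 0, 0, 0.001, -0.21, 0.06, 0, 0, 0, 0.001, -0.235, 0.069, 0.05, 0, 0, 0.001, -0.235, 0.069, 0.15, 0, 0, 0.001, -0.235, 0.069, 0.25, 0, 0, 0.001, -0.235, 0.069, 0.32, 0, 0, 0.001, -0.235, 0.069, 0.338, 0, 0, 0.001, -0.235, 0.069, 0.338, 0, 0, 0.001, -0.235, 0.069, 0.338, 0, 0, 0.001, -0.235, 0.069, 0.338, 0, 0, 0.001, -0.235, 0.069, 0.338, 0, 0, 0.001],
)

```text
time: 27.35
ee_pos: [0.5955, -0.2956, 0.0539]
orientation: [179.8, 0.1, 74.3]
force: [0.0, -1.0, 0.2]
gripper_width: 0.0435
gripper_force: 46.4
```

```bash
python3 -c "
from h import *
shot('wrist','b9.png')
go(.594,-.293,.0242,74.4)"; python3 -c "
import cv2;cv2.imwrite('pics/b9s.png',cv2.imread('pics/b9.png')[120:380,150:490])"
```

```text
go [0.0075, -0.007, 0.0983, 0.0006, 0.0001, -0.0002] rows 0.7 0.0 t 27.4
```

View pics/b9s.png

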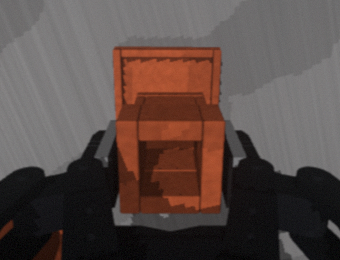

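Emit:
move_arm(
  motion=[0.0075, -0.007, 0.03, 0, 0, 0, 0.0075, -0.007, 0.06, 0, 0, 0, 0.0075, -0.007, 0.082, 0, 0, 0, 0.0075, -0.007, 0.091, 0, 0, 0, 0.0075, -0.007, 0.095, 0, 0, 0, 0.0075, -0.007, 0.097, 0, 0, 0, 0.0075, -0.007, 0.097, 0, 0, 0, 0.0075, -0.007, 0.097, 0, 0, 0],
)

```text
time: 28.07
ee_pos: [0.5921, -0.2923, 0.024]
orientation: [-179.9, -0.0, 74.3]
force: [-9.4, 6.3, 20.3]
gripper_width: 0.0432
gripper_force: 49.1
```

Emit:
move_arm(
  motion=[0, 0, -0.003, 0, 0, 0, 0, 0, -0.003, 0, 0, 0, 0, 0, -0.003, 0, 0, 0],
)

```text
time: 28.32
ee_pos: [0.5923, -0.2924, 0.024]
orientation: [-180.0, -0.0, 74.3]
force: [-5.2, 3.1, 13.2]
gripper_width: 0.043
gripper_force: 48.3
```

Emit:
move_arm(
  motion=[0, 0, 0, 0, 0, 0, 0, 0, 0, 0, 0, 0, 0, 0, 0, 0, 0, 0, 0, 0, 0, 0, 0, 0],
  gripper=0.5,
)

```text
time: 28.65
ee_pos: [0.5921, -0.2923, 0.0224]
orientation: [-180.0, -0.0, 74.3]
force: [-0.3, -0.3, -0.8]
gripper_width: 0.0641
gripper_force: 0.0
```

Emit:
move_arm(
  motion=[0, 0, -0.05, 0, 0, 0, 0, 0, -0.14, 0, 0, 0, 0, 0, -0.26, 0, 0, 0, 0, 0, -0.39, 0, 0, 0, 0, 0, -0.52, 0, 0, 0, 0, 0, -0.65, 0, 0, 0, 0, 0, -0.75, 0, 0, 0, 0, 0, -0.75, 0, 0, 0],
)

```text
time: 29.32
ee_pos: [0.5955, -0.2942, 0.2594]
orientation: [179.2, 0.2, 74.3]
force: [0.4, -0.5, 2.1]
gripper_width: 0.064
gripper_force: 0.0
```

```bash
python3 -c "
from h import *
go(.5,-.095,.29,180)"
```

```text
go [0.5528, -0.4846, -0.1108, 0.001, 0.0025, -0.2936] rows 5.3 14.8 t 29.32
```

Emit:
move_arm(
  motion=[0.1, -0.08, -0.05, 0, 0, -0.019, 0.2, -0.16, -0.1, 0, 0, -0.038, 0.3, -0.24, -0.11, 0, 0, -0.057, 0.4, -0.32, -0.11, 0, 0, -0.076, 0.5, -0.42, -0.11, 0, 0, -0.095, 0.553, -0.485, -0.11, 0, 0, -0.114, 0.553, -0.485, -0.11, 0, 0, -0.133, 0.553, -0.485, -0.11, 0, 0, -0.152, 0.553, -0.485, -0.11, 0, 0, -0.171, 0.553, -0.485, -0.11, 0, 0, -0.19, 0.553, -0.485, -0.11, 0, 0, -0.209, 0.553, -0.485, -0.11, 0, 0, -0.22],
)

```text
time: 30.32
ee_pos: [0.4971, -0.0933, 0.2819]
orientation: [180.0, 0.0, 153.9]
force: [0.1, 0.6, -0.0]
gripper_width: 0.0638
gripper_force: 0.0
```

Emit:
move_arm(
  motion=[0, 0, 0, 0, 0, 0, 0, 0, 0, 0, 0, -0.0185, 0, 0, 0, 0, 0, -0.037, 0, 0, 0, 0, 0, -0.055, 0, 0, 0, 0, 0, -0.0735, 0, 0, 0, 0, 0, -0.0735, 0, 0, 0, 0, 0, -0.0735, 0, 0, 0, 0, 0, -0.0735],
)

```text
time: 30.98
ee_pos: [0.4972, -0.0934, 0.2814]
orientation: [-180.0, 0.0, 179.7]
force: [-0.1, 1.0, -0.3]
gripper_width: 0.0641
gripper_force: 0.0
```

```bash
cat > ver.py <<'E'
# joint pot+saucer check: fit inner geometry via collar-top outline overlay
from fit import *
im={}
o=get_obs(); im['w']=shot('wrist','e_w.png')[:,:,::-1].copy(); im['top']=shot('top','e_t.png')[:,:,::-1].copy(); im['scene']=shot('scene','e_s.png')[:,:,::-1].copy()
C={'w':cam('w',(o['ee_pos'],o['orientation'])),'top':cam('top'),'scene':cam('scene')}
S=dict(brp=('brs',[.4635,-.3708,0,0]),srp=('srs',[.459,-.2252,0,0]),bsp=('bss',[.6087,.1425,0,np.radians(44.2)]),ssp=('sss',[.5938,-.293,0,np.radians(74.4)]))
print(o['ee_pos'],o['time'])
for p,(s,q) in S.items():
    for v in ['w','top','scene','all']:
        obs=[]
        for u in (['w','top','scene'] if v=='all' else [v]):
            g=np.vstack([proj(C[u],model(s,q)),proj(C[u],model(p,q))]); ctr=(g.max(0)+g.min(0))/2
            for k in cv2.findContours(mask(im[u]),cv2.RETR_EXTERNAL,cv2.CHAIN_APPROX_NONE)[0]:
                k=k[:,0].astype(float)
                if np.linalg.norm((k.max(0)+k.min(0))/2-ctr)<12 and len(k)>30 and np.all(abs(k.max(0)-k.min(0)-(g.max(0)-g.min(0)))<15): obs.append((C[u],sup(k)))
        if not obs: continue
        # unknowns: saucer xy yaw, pot xy yaw ; saucer held near its measured pose
        def f(t):
            r=[]
            for c,sp in obs:
                P=np.vstack([model(s,[t[0],t[1],0,t[2]]),model(p,[t[3],t[4],.004,t[5]])]); r.append(sup(proj(c,P))-sp-.5)
            return np.concatenate(r+[(t[:2]-q[:2])/.001,[(t[2]-q[3])/.02,.01*(t[5]-q[3])]])
        r=least_squares(f,[q[0],q[1],q[3],q[0],q[1],q[3]],x_scale=[.01,.01,.2]*2,loss='soft_l1')
        t=r.x; print(p,v,len(obs),'pot-saucer mm',np.round((t[3:5]-t[:2])*1000,1),'dyaw',round(np.degrees(t[5]-t[2]),1) if s[1]=='s' else '','rms',round(np.sqrt(np.mean(r.fun**2)),2))
E
python3 ver.py
```

```text
[ 0.49724909 -0.09335762  0.28135064] 30.9833
brp w 1 pot-saucer mm [-1.4  5. ] dyaw  rms 0.43
brp top 1 pot-saucer mm [-5.9 15.6] dyaw  rms 0.6
brp scene 1 pot-saucer mm [3.6 2.4] dyaw  rms 0.41
brp all 3 pot-saucer mm [-0.5  4.3] dyaw  rms 0.64
srp w 1 pot-saucer mm [-2.4  2.7] dyaw  rms 0.54
srp scene 1 pot-saucer mm [3.3 1.7] dyaw  rms 0.51
srp all 2 pot-saucer mm [-0.6  2.5] dyaw  rms 0.69
bsp w 1 pot-saucer mm [-3.1 -1.3] dyaw -0.0 rms 0.42
bsp top 1 pot-saucer mm [-13.5  -1.5] dyaw 0.4 rms 0.93
bsp scene 1 pot-saucer mm [ 1.8 -2.2] dyaw -0.9 rms 0.53
bsp all 3 pot-saucer mm [-1.6 -1.1] dyaw 0.3 rms 0.83
ssp w 1 pot-saucer mm [-3.5  1.1] dyaw 1.0 rms 0.3
ssp scene 1 pot-saucer mm [0.2 0.4] dyaw -1.0 rms 0.37
ssp all 2 pot-saucer mm [-2.4  1.1] dyaw 0.7 rms 0.48
```

View pics/e_w.png

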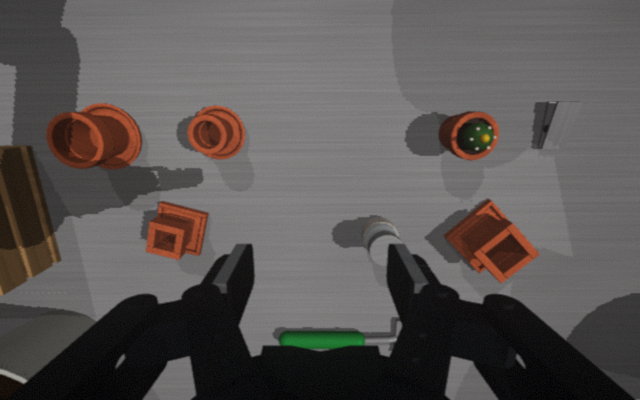

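```bash
python3 -c "
from h import *
go(.46,-.345,.281,180)"
```

```text
go [0.1215, -0.8392, 0.0006, -0.0, 0.0, -0.0005] rows 6.1 0.0 t 31.13
```

Emit:
move_arm(
  motion=[0.06, -0.13, 0, 0, 0, 0, 0.12, -0.26, 0, 0, 0, 0, 0.12, -0.39, 0, 0, 0, 0, 0.12, -0.52, 0, 0, 0, 0, 0.12, -0.65, 0, 0, 0, 0, 0.12, -0.77, 0, 0, 0, 0, 0.12, -0.84, 0, 0, 0, 0, 0.12, -0.84, 0, 0, 0, 0, 0.12, -0.84, 0, 0, 0, 0, 0.12, -0.84, 0, 0, 0, 0, 0.12, -0.84, 0, 0, 0, 0],
)

```text
time: 32.05
ee_pos: [0.4614, -0.3444, 0.2812]
orientation: [180.0, 0.0, 180.0]
force: [1.0, 0.4, -0.3]
gripper_width: 0.0637
gripper_force: 0.0
```

```bash
python3 - <<'E'
from fit import *
o=get_obs();im=shot('wrist','e2.png')[:,:,::-1].copy();c=cam('w',(o['ee_pos'],o['orientation']));print(o['ee_pos'])
# overlay predicted outlines: saucer rim (green), collar top (blue) centred at saucer; 
for p,s,q in [('brp','brs',[.4635,-.3708,0,0]),('srp','srs',[.459,-.2252,0,0]),('ssp','sss',[.5938,-.293,0,np.radians(74.4)])]:
    print(p,proj(c,np.array([[q[0],q[1],M[p][0][:,2].max()],[q[0],q[1],.01]])).round(1).tolist())
    for P,col,z in [(M[s][0],(0,255,0),0),(M[p][0],(255,0,0),.004)]:
        m=P[np.isclose(P[:,2],P[:,2].max())]; cc,ss=np.cos(q[3]),np.sin(q[3]); m=m@np.array([[cc,ss,0],[-ss,cc,0],[0,0,1]])+[q[0],q[1],z]
        cv2.polylines(im,[np.round(proj(c,m)*16).astype(int)],True,col,1,shift=4)
cv2.imwrite('pics/e2o.png',cv2.resize(im[80:280,220:540],(800,500),interpolation=cv2.INTER_CUBIC))
E
```

```text
[ 0.46136366 -0.34435215  0.28120354]
brp [[296.2, 171.2], [299.0, 163.3]]
srp [[417.8, 165.6], [408.8, 160.0]]
ssp [[357.4, 265.3], [354.4, 252.5]]
```

View pics/e2o.png

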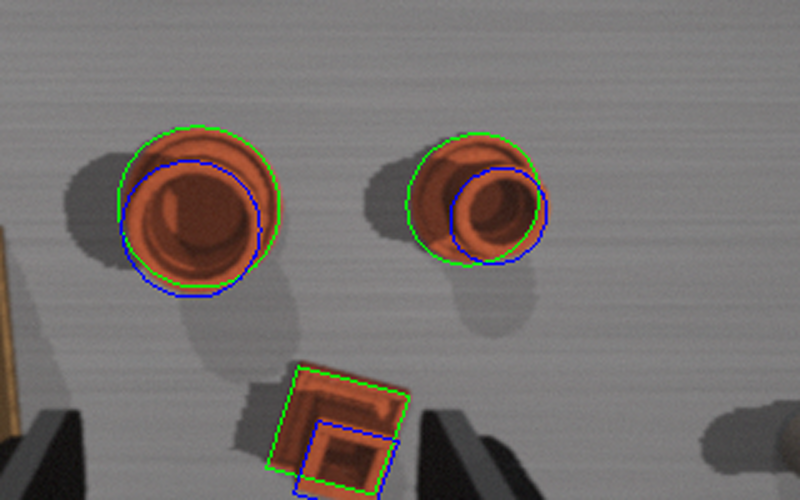

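```bash
python3 -c "
from station import *
print(job_done())"
```

```text
the job is handed in; nothing more can be done
None
```

I set all four pots upright on their own saucers, released them and handed the job in at about 32 s. The final pictures put the pots within a few mm of centre, with the square ones within about 1° of their saucers and the cactus and jar not touched.

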